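# Set up the air press: anvil slot to the front, middle dial to its long mark

### The job

Set up the small air press for the next job: turn its round anvil plate until the widest of its four slots stands squarely over the gap in the front of the base, and turn the middle dial of the control box clockwise until its white pointer line stands on the long mark at the top of its scale. Leave the dials on either side as they are set, and do not push aside the spanner and the bearing that lie near by.

Things in the scene. Friction and masses are not known exactly. Their poses are not given: they have to be found in the camera images.
- press: Grey bench air press, fixed. Origin on the bench, on the vertical axis of ram and anvil plate. Front at its -x, column at +x. Base 60 mm high, 190 mm wide (y -95 to 95), x -140 to 215; an open gap 44 mm wide (y -22 to 22) in its front runs from x -140 to -40. Column 90 mm wide, x 135 to 210.
- press_head (a point): Fixed: centre of the underside of the press head, 200 mm above the bench, on the plate's axis. Round nose of radius 60 mm, behind it a casting 100 mm wide back to the column; head and cylinder rise to 420 mm. A gripper held upright over the plate's rim strikes the head: lean it outwards. The ram hangs below it on the axis, radius up to 24 mm, end 128 mm above the bench.
- gap_front (a point): Fixed point of the press: middle of the front gap, straight in front of the plate's axis, 100 mm from it (below the plate's rim when seen from above), 83 mm above the bench. The centre of the widest slot's mouth has to come here. Axes as press.
- anvil_plate (a joint): Turn of the anvil plate about its vertical axis, rad, counter-clockwise positive from above. 0 or 2 pi = widest slot square over the front gap. No stop within reach: it may be turned either way past 0 or 2 pi. Friction (about 0.22 N m, 2 to 3 N at the rim) holds it where it is left; nothing springs back.
- plate_center (a point): Centre of the top face of the anvil plate, a bare steel disc, 200 mm diameter, 22 mm thick, top 83 mm above the bench, lying on the base. The frame turns with it. Four straight open slots run in from the rim to 48 mm from the axis: 60 mm wide (the widest) along -x, 34 mm along -y, 44 mm along +x, 38 mm along +y. Slot floor 60 mm above the bench.
- wide_slot (a point): Point of the plate: middle of the mouth of the widest (60 mm) slot, on the rim (100 mm from the axis) at the height of the plate's top. Axes as plate_center.
- control_box: White control box, fixed; origin at the centre of its 140 mm (x) by 270 mm (y) footprint, on the bench. Its face slopes at 25 degrees and looks to its -x and up: front edge 45 mm, back edge 110 mm high. Three equal dials in a row along y, 80 mm apart, middle one at y = 0, axes square to the face; the left one is at +y.
- dial_middle (a joint): Turn of the middle dial, rad, clockwise positive when looking at the face. 0 = pointer on the long mark (straight up the slope); range -2.36 to 2.36. It starts to the left of the mark (negative). Friction holds it, 0.04 N m.
- dial_middle_grip (a point): On the axis of the middle dial, 30 mm above the sloping face: where to put the TCP to grip. A black skirt, 56 mm diameter, 8 mm high, carries a bar grip 56 mm long, 14 mm wide, its top 38 mm above the face. The frame turns with the dial: z out of the face along the axis, x along the bar to the end with the white pointer line.
- dial_left_pointer (a point): Pointer end of the left dial (at the control box's +y side), 28 mm from its axis, 38 mm above the face; same size as the middle dial.
- dial_right_pointer (a point): Pointer end of the right dial (at the control box's -y side), likewise.
- wrench: Steel spanner, 200 x 38 x 8 mm, lying flat; origin in its middle at the underside, x along it.
- bearing: Steel bearing ring, 72 mm outer diameter, 36 mm bore, 20 mm high, lying flat; origin at the underside.

How it is judged:
By the outcome, as a careful person would: the job done as asked, in the order asked, and still so for the second after the job is handed in, with the robot touching nothing.
It also fails if it takes over 72 s, if anything falls off the work surface, if the arm or the gripper's body presses on something with over 40 N, if the wrist force passes 120 N, or if a joint passes its speed limit or range.

### The arm

A 7-joint arm with a two-finger parallel gripper is mounted at the origin on the work surface. World frame = base frame: x ahead of the robot, y to its left, z up, the work surface at z = 0. Lengths are in m, angles in degrees, forces in N, time in s.
With the tool pointing down it reaches from about 0.35 to 0.775 m from the base axis. Payload 3.1 kg.
Tool frame: the origin (TCP) lies between the finger pads, 19 mm behind the fingertips; this is the grasp point; z points along the fingers, y is the line along which they close (so a half turn about z gives the same grasp; the last joint's range is limited). The gripper opens to 85 mm and grips with 20 to 120 N. Pads are 22 mm wide; open, the fingers measure 114 mm over their backs; the gripper's body (76 mm by 85 mm) begins 54 mm behind the grasp point. The pads swing forward as they close: fully open they stand 13 mm farther back than shut.
Start: joints at [-77.619, 17.813, 0.802, 86.603, -0.252, 75.585, -1.558], TCP at [0.14, 0.532, 0.25] pointing down, gripper open.
Joint ranges: [-154.91, 154.91], [-16.99, 109.72], [-72.82, 74.43], [7.12, 147.25], [-82.49, 262.49], [11.32, 116.49], [-174.64, 174.64]. Speed limits (degrees/s): [159.86, 159.86, 180, 180, 180, 180, 180].

### API

Orientations are given as [roll, pitch, yaw] about the fixed x, y, z axes, in that order (R = Rz(yaw) Ry(pitch) Rx(roll)).
In Python, from station import robot gives the robot as it stands. Calls block until the motion is done:
- robot.move_to(position, orientation): joint-space move of the TCP to a pose.
- robot.line_to(position, orientation=None, velocity=0.15, f_stop=None): straight line of the TCP; orientation=None keeps the orientation; velocity is the mean speed in m/s. With f_stop (N) it stops when the force on the tool has changed by that much, and returns True; else False.
- robot.move_j(angles): joint-space move.
- robot.gripper_to(opening, force=None): opening from 0.0 (shut) to 1.0 (fully open); force is the grip in N (None keeps the last); returns when the fingers have stopped.
- robot.pause(seconds).
- robot.inverse_kinematics(position, orientation): joint angles nearest the present ones, or None.
- robot.sense(): the state.
- robot.grab_frame(name): name is "scene" or "top" or "wrist"; returns the picture (384x512x3 uint8, red, green, blue); there is no depth.
- robot.calibration(name): a dict with "mtx" (3x3 intrinsics, pixels), "extrinsics" (4x4, takes a point from world to camera coordinates); the wrist camera has in their place "T_tool_cam" (4x4, takes a point from camera to tool coordinates, whose origin is the TCP and whose axes are the flange's). Camera axes: x right, y up, looking along -z (the intrinsics and any distortion apply to the point x, -y, -z); pixel columns grow to the right and rows downward; lengths in m; the calibration is good to about 2 mm. A picture is of the moment at which its call begins: read the wrist's pose just before it. calibration takes no time and is no camera call.
A pose or a line that the arm cannot do raises robot.PlanningError and nothing moves.
- robot.close_job(): hands the job in; it is judged then, once.
The state is a dict: "time_s": time; "joint_positions": joint angles; "dq": joint speeds; "joint_torque": joint torques, N m; "tool_pos": TCP position; "eef_rot": TCP orientation; "contact_force": force on the tool from outside, world axes, zero at the start; "torque": the same for the moment, N m; "finger_gap": opening from 0.0 (shut) to 1.0 (fully open); "gripper_force": force on a finger pad.
Only numpy, scipy, OpenCV 4.12 (cv2) and the standard library are available. Lean on these libraries where they do the work, as an engineer would, in place of code of your own. Each camera call takes 0.05 s, during which the arm holds its last target. There are 200 camera calls.

## Working session

There is one attempt and no reset: what is moved stays moved. The work goes in short steps, each a Python script; the robot and the scene stay as the last script left them, time stands still between calls to the robot, and variables do not carry over. Pictures are saved under pics/ and viewed, at most 10 in all, crops included, and the job is handed in when it is done.

```bash
mkdir -p pics
python3 - <<'E'
from station import robot
import cv2
for n in("scene","top"):
    im=robot.grab_frame(n); cv2.imwrite(f"pics/{n}0.png",cv2.resize(im[:,:,::-1],(800,600),interpolation=cv2.INTER_CUBIC))
    c=robot.calibration(n);print({k:(v.round(4).tolist() if hasattr(v,'round') else v) for k,v in c.items()})
print(robot.calibration("wrist"))
s=robot.sense();print(s)
E
```

```text
{'mtx': [[347.3873, 0.0, 257.3872], [0.0, 347.3873, 189.7573], [0.0, 0.0, 1.0]], 'extrinsics': [[0.8953, 0.4455, 0.0004, -0.4525], [-0.3839, 0.7709, 0.5083, 0.204], [0.2261, -0.4553, 0.8612, -1.0709], [0.0, 0.0, 0.0, 1.0]]}
{'mtx': [[380.3674, 0.0, 260.0417], [0.0, 380.3674, 187.388], [0.0, 0.0, 1.0]], 'extrinsics': [[-0.015, -0.9999, -0.0023, -0.0703], [0.9936, -0.0152, 0.1122, -0.5662], [-0.1122, -0.0006, 0.9937, -0.956], [0.0, 0.0, 0.0, 1.0]]}
{'mtx': array([[306.62009283,   0.        , 256.52657027],
       [  0.        , 306.62009283, 192.40883751],
       [  0.        ,   0.        ,   1.        ]]), 'T_tool_cam': array([[ 9.16565091e-04,  9.47297779e-01,  3.20353052e-01,
         8.27182913e-02],
       [ 9.99999522e-01, -9.77543798e-04,  2.95312182e-05,
        -1.49897095e-03],
       [ 3.41133996e-04,  3.20352872e-01, -9.47298222e-01,
        -1.24782809e-01],
       [ 0.00000000e+00,  0.00000000e+00,  0.00000000e+00,
         1.00000000e+00]])}
{'time_s': 0.1, 'joint_positions': array([-77.61824826,  17.85635713,   0.80213957,  86.68329103,
        -0.2511735 ,  75.58397802,  -1.55907452]), 'dq': array([-0.06678371,  0.00327603, -0.0111014 , -0.29962059, -0.10614496,
        0.10729477,  0.02121264]), 'joint_torque': array([ 4.17445135e-04, -3.80861664e+01,  1.46579272e-01, -2.31242627e+01,
        1.24088489e-02,  8.11014266e-03, -1.45999923e-05]), 'tool_pos': array([0.14006301, 0.53123065, 0.24902119]), 'eef_rot': array([-1.79878271e+02,  6.13698826e-03,  1.65232624e+02]), 'contact_force': array([-0.78258798, -0.40805354,  0.1649916 ]), 'torque': array([ 0.0342798 , -0.00947215, -0.01006571]), 'gripper_force': 0.0, 'finger_gap': 1.0004330946863824}
```

View pics/scene0.png

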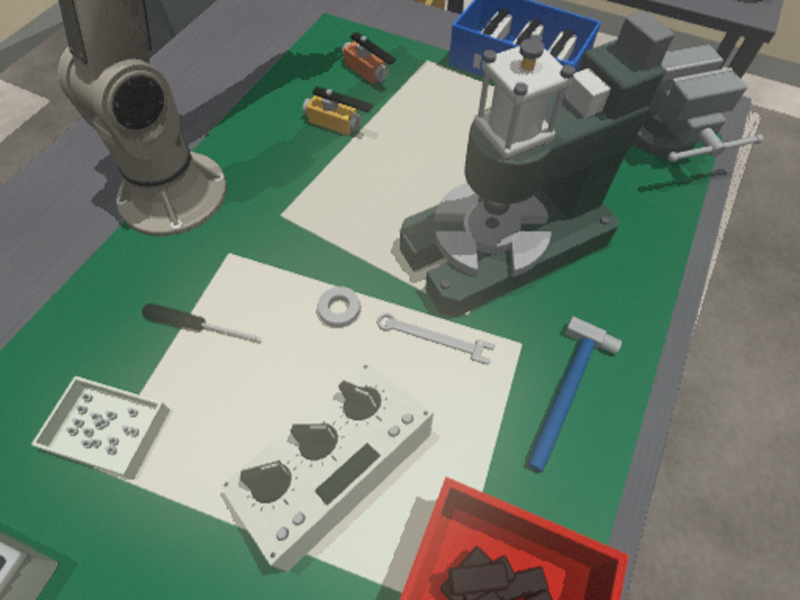

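View pics/top0.png

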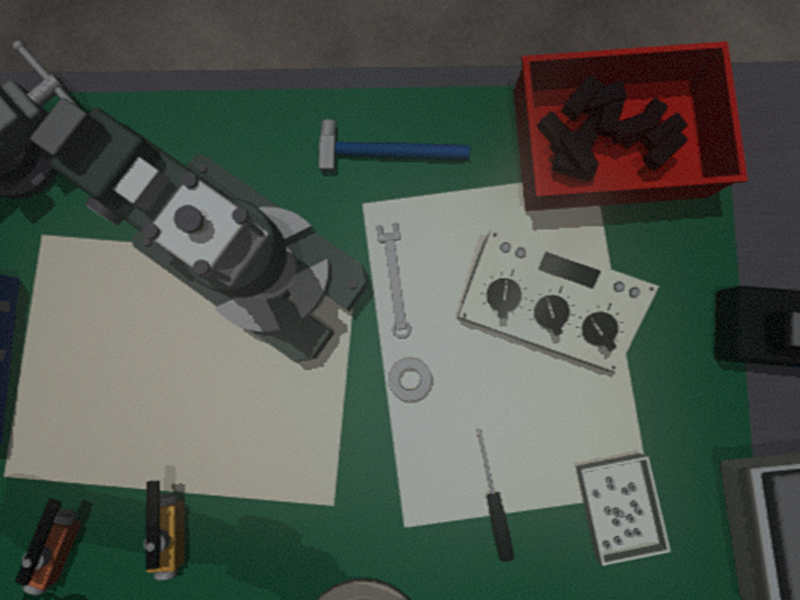

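The scene shows the press at upper right, its front facing down-left, and the box at bottom centre with dials near (360,400), (315,440) and (266,480). In the top view the dials are near (504,294), (551,313) and (600,329), and the press front corners are near (320,360) and (370,290). I'll take enlarged crops and a rough triangulation next.

```bash
cat > h.py <<'E'
import numpy as np, cv2
from scipy.spatial.transform import Rotation as R
from station import robot
F=np.diag([1,-1,-1])
def PM(name):
    c=robot.calibration(name); return c["mtx"]@F@c["extrinsics"][:3]
def PW(state):  # wrist projection for pose
    c=robot.calibration("wrist"); T=np.eye(4)
    T[:3,:3]=R.from_euler("xyz",state["eef_rot"],degrees=True).as_matrix();T[:3,3]=state["tool_pos"]
    return c["mtx"]@F@np.linalg.inv(T@c["T_tool_cam"])[:3]
def proj(P,X):
    X=np.atleast_2d(X); q=np.c_[X,np.ones(len(X))]@P.T; return q[:,:2]/q[:,2:]
def tri(Ps,uvs):
    A=np.vstack([[u*P[2]-P[0],v*P[2]-P[1]] for P,(u,v) in zip(Ps,uvs)])
    X=np.linalg.lstsq(A[:,:3],-A[:,3],rcond=None)[0]
    return X,[np.linalg.norm(proj(P,X)[0]-uv).round(2) for P,uv in zip(Ps,uvs)]
def onz(P,uv,z):
    u,v=uv;A=np.vstack([u*P[2]-P[0],v*P[2]-P[1]])
    return np.r_[np.linalg.solve(A[:,:2],-A[:,3]-A[:,2]*z),z]
def crop(im,x0,x1,y0,y1,s): return cv2.resize(im[y0:y1,x0:x1,::-1],None,fx=s,fy=s,interpolation=cv2.INTER_CUBIC)
E
python3 - <<'E'
from h import *
a=.64
s,t=PM("scene"),PM("top")
for n,p,q in [("L",(360,400),(504,294)),("M",(315,440),(551,313)),("R",(266,480),(600,329))]:
    X,e=tri([s,t],[np.array(p)*a,np.array(q)*a]);print(n,X.round(3),e)
for q in [(490,232),(658,288)]:print(onz(t,np.array(q)*a,.11).round(3))
for q in [(614,372),(459,318)]:print(onz(t,np.array(q)*a,.045).round(3))
for q in [(320,360),(370,290)]:print(onz(t,np.array(q)*a,.06).round(3))
im=robot.grab_frame("scene");c1=crop(im,254,356,108,204,4)
im2=robot.grab_frame("top");c2=crop(im2,132,242,125,237,3.5)
o=np.zeros((600,800,3),np.uint8);o[:c1.shape[0],:c1.shape[1]]=c1;o[:c2.shape[0],410:410+c2.shape[1]]=c2
cv2.imwrite("pics/press1.png",cv2.convertScaleAbs(o[:400],alpha=1.4))
E
```

```text
L [ 0.555 -0.233  0.083] [np.float64(0.13), np.float64(0.1)]
M [ 0.525 -0.308  0.072] [np.float64(0.15), np.float64(0.11)]
R [ 0.497 -0.383  0.079] [np.float64(0.75), np.float64(0.53)]
[ 0.649 -0.21   0.11 ]
[ 0.558 -0.464  0.11 ]
[ 0.43  -0.412  0.045]
[ 0.521 -0.164  0.045]
[0.456 0.06  0.06 ]
[ 0.567 -0.02   0.06 ]
```

View pics/press1.png

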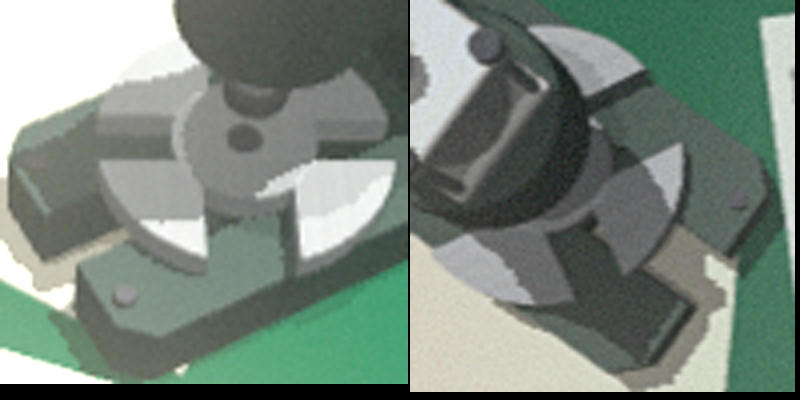

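Slot widths in the top crop: the slot facing right, with rim corners (683,145) and (648,72), is about 55 mm. The lower slot, (575,300) to (625,272), is about 38 mm. So the right-hand one is the widest, and it needs to turn clockwise to the gap. Next is a rough fit and finding a wrist viewpoint.

```bash
cat >> h.py <<'E'
from scipy.optimize import least_squares
def rz(a): return np.array([[np.cos(a),-np.sin(a),0],[np.sin(a),np.cos(a),0],[0,0,1]])
def toolR(zdir,xdir):
    z=np.array(zdir,float);z/=np.linalg.norm(z);x=np.array(xdir,float);x-=x@z*z;x/=np.linalg.norm(x)
    return R.from_matrix(np.c_[x,np.cross(z,x),z]).as_euler("xyz",degrees=True)
PL={"A+":(-.0954,.03,0),"B-":(-.019,.0982,0),"A-":(-.0954,-.03,0),"C-":(-.017,-.0985,0),"B+":(.019,.0982,0)}
def radial(c,phi,r,z,lean,flip=1):
    """TCP pose: point on direction phi (rad) at radius r from c, leaning outwards"""
    o=np.array([np.cos(phi),np.sin(phi),0]);l=np.radians(lean)
    zz=-o*np.sin(l)-np.array([0,0,np.cos(l)])
    return np.array([c[0],c[1],0])+o*r+[0,0,z], toolR(zz,flip*o)
E
python3 - <<'E'
from h import *
s,t=PM("scene"),PM("top")
S={"A+":(207,262),"B-":(100,162),"A-":(298,262),"C-":(393,162),"B+":(97,120)}
T={"A+":(683,145),"B-":(625,272),"A-":(648,72),"B+":(575,300)}
S={k:np.array([254+u/4,108+v/4]) for k,(u,v) in S.items()};T={k:np.array([132+(u-410)/3.5,125+v/3.5]) for k,(u,v) in T.items()}
for k in T: X,e=tri([s,t],[S[k],T[k]]);print(k,X.round(3),e)
def res(p):
    M=rz(p[3]);f=lambda P,D:np.concatenate([proj(P,M@PL[k]+p[:3])[0]-D[k] for k in D])
    return np.r_[f(s,S),f(t,T)]
o=least_squares(res,[.6,.1,.083,2],loss="soft_l1");print(o.x.round(4),np.degrees(o.x[3]),o.fun.round(1))
c=o.x[:3];phiA=o.x[3]+np.pi
for phi in (phiA,phiA-.4,phiA-.8,phiA-1.0):
  for lean in (25,30,35):
    for fl in (1,-1):
      for r,z in ((.085,.09),(.2,.25)):
        p,e=radial(c,phi,r,z,lean,fl);q=robot.inverse_kinematics(p,e);print(round(np.degrees(phi)),lean,fl,r,p.round(2),None if q is None else np.round(q))
E
```

```text
A+ [0.617 0.047 0.075] [np.float64(1.15), np.float64(0.99)]
B- [0.525 0.086 0.08 ] [np.float64(0.5), np.float64(0.45)]
A- [0.67  0.071 0.077] [np.float64(0.97), np.float64(0.83)]
B+ [0.506 0.123 0.073] [np.float64(0.52), np.float64(0.48)]
[0.6041 0.1454 0.0776 2.0094] 115.12838521841606 [-0.9 -0.2 -1.1  0.2 -0.1  0.2 -0.4  1.  -0.5 -0.5 -0.5 -1.2 -0.2  0.5
 -0.7 -1.6  0.  -0.8]
295 25 1 0.085 [0.64 0.07 0.09] [ -27.   59.   64.   74.  -65.   99. -119.]
295 25 1 0.2 [ 0.69 -0.04  0.25] [  -6.   54.   54.   44.  -57.  115. -131.]
295 25 -1 0.085 [0.64 0.07 0.09] [-18.  49.  40.  73. -48.  88.  52.]
295 25 -1 0.2 [ 0.69 -0.04  0.25] [ -6.  54.  51.  44. -56. 114.  48.]
295 30 1 0.085 [0.64 0.07 0.09] [ -24.   61.   64.   71.  -68.  104. -119.]
295 30 1 0.2 [ 0.69 -0.04  0.25] [  -0.   55.   43.   40.  -55.  116. -135.]
295 30 -1 0.085 [0.64 0.07 0.09] [-15.  52.  41.  71. -52.  93.  54.]
295 30 -1 0.2 [ 0.69 -0.04  0.25] [ -1.  55.  44.  40. -55. 116.  45.]
295 35 1 0.085 [0.64 0.07 0.09] [ -21.   64.   64.   69.  -72.  109. -118.]
295 35 1 0.2 [ 0.69 -0.04  0.25] [   8.   55.   22.   3
[... 2073 characters left out ...]
 0.07 0.09] [-34.  29.  50. 112. -59.  55.  17.]
238 25 -1 0.2 [ 0.5  -0.02  0.25] [-17.   7.  38. 106. -32.  66.   1.]
238 30 1 0.085 [0.56 0.07 0.09] [ 52.  37. -62. 112.  13.  32. 140.]
238 30 1 0.2 [ 0.5  -0.02  0.25] [ -35.   11.   65.  109.  -43.   71. -167.]
238 30 -1 0.085 [0.56 0.07 0.09] [-36.  33.  57. 115. -70.  61.  27.]
238 30 -1 0.2 [ 0.5  -0.02  0.25] [-16.   8.  40. 108. -38.  67.   8.]
238 35 1 0.085 [0.56 0.07 0.09] [ -38.   38.   64.  117.  -79.   70. -144.]
238 35 1 0.2 [ 0.5  -0.02  0.25] [ -32.   12.   65.  110.  -49.   73. -161.]
238 35 -1 0.085 [0.56 0.07 0.09] [-34.  34.  57. 117. -76.  65.  34.]
238 35 -1 0.2 [ 0.5  -0.02  0.25] [-15.   9.  44. 110. -45.  68.  15.]
```

Run:
```python
from h import *
import pickle
c=[.604,.145]
dn=lambda xd:toolR([0,0,-1],xd)
xb=np.array([.94,-.337,0])
V={}
def shot(n):
    robot.pause(.15);s=robot.sense();V[n]=(s,robot.grab_frame("wrist"))
    print(n,s["time_s"],s["tool_pos"].round(3),s["joint_positions"].round())
robot.move_to([.27,.27,.36],dn([-.7,-.7,0])); print(robot.sense()["joint_positions"].round())
robot.gripper_to(0.0,20)
robot.move_to([.38,-.17,.36],dn(-xb)); shot("b1")
robot.move_to([.47,-.29,.29],dn(-xb)); shot("b2")
robot.move_to([.42,-.10,.33],dn([-1,0,0]))
p,e=radial(c,np.radians(250),.22,.25,35);robot.move_to(p,e);shot("p1")
p,e=radial(c,np.radians(278),.21,.25,35);robot.move_to(p,e);shot("p2")
pickle.dump(V,open("V.pkl","wb"))
g=lambda a:cv2.resize(a[:,:,::-1],(400,300),interpolation=cv2.INTER_AREA)
cv2.imwrite("pics/w1.png",np.vstack([np.hstack([g(V["b1"][1]),g(V["b2"][1])]),np.hstack([g(V["p1"][1]),g(V["p2"][1])])]))
```

```text
[-55.  -5.   7.  97.   1.  88.  87.]
b1 4.15 [ 0.38  -0.169  0.36 ] [-38.  -3.  57.  94.   3.  88.  90.]
b2 5.05 [ 0.47  -0.289  0.291] [-17.  31.  74.  84. -30.  87. 126.]
p1 9.675 [ 0.529 -0.062  0.25 ] [ -20.   28.   65.   98.  -56.   91. -144.]
p2 10.5083 [ 0.632 -0.063  0.251] [  -4.   46.   50.   64.  -58.  110. -135.]
```

View pics/w1.png

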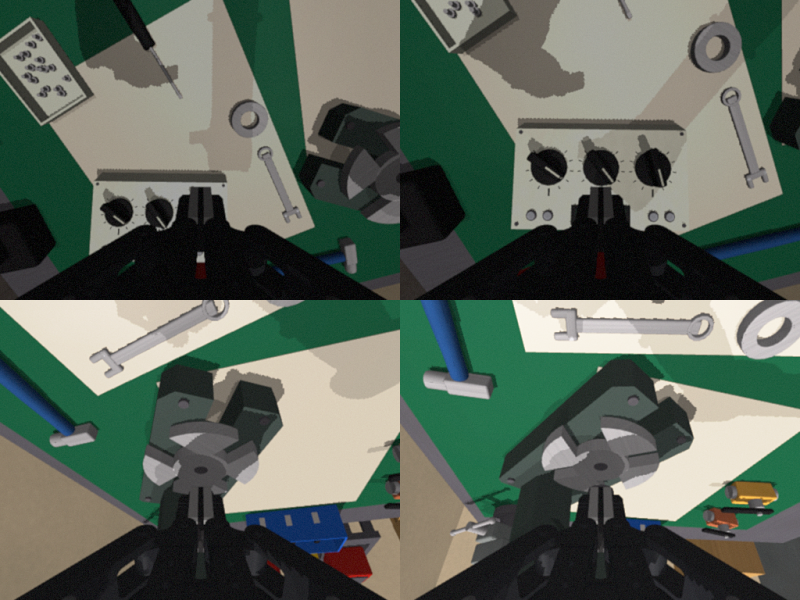

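Quadrants: box (b1, b2) on top, press (p1, p2) below. The plate, its slots and the base gap are clearly visible around (205,450) and (600,450). In b2 the dials are at about (548,166), (600,167) and (652,166). I'll enlarge these.

Run:
```python
from h import *
import pickle
V=pickle.load(open("V.pkl","rb"))
br=lambda a:cv2.convertScaleAbs(a,alpha=1.6)
cv2.imwrite("pics/p1.png",br(crop(V["p1"][1],175,375,75,270,3)))
cv2.imwrite("pics/p2.png",br(crop(V["p2"][1],120,380,70,265,3)))
cv2.imwrite("pics/b2.png",crop(V["b2"][1],145,373,148,298,3.5))
```

```text
(no output)
```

View pics/p1.png

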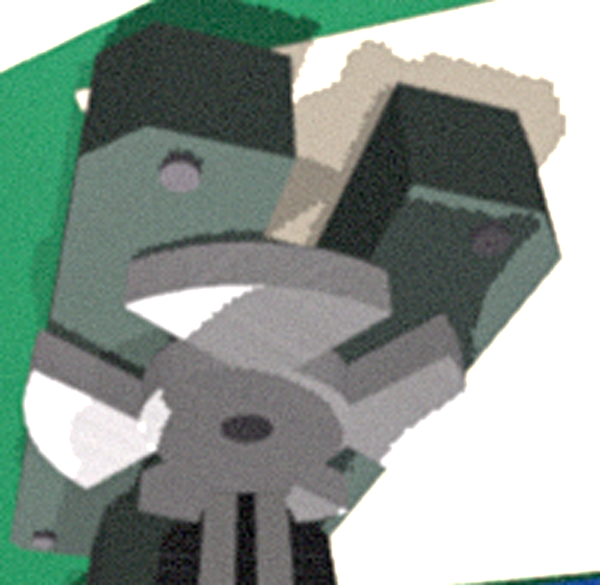

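View pics/p2.png

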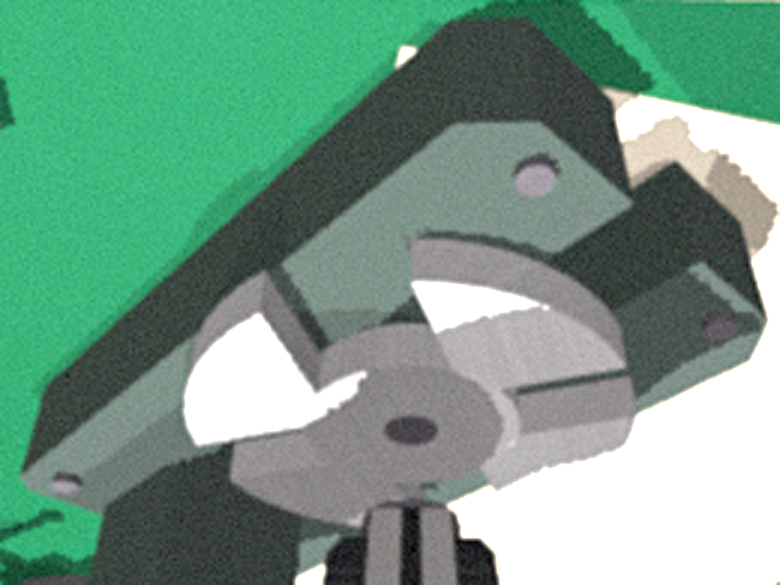

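View pics/b2.png

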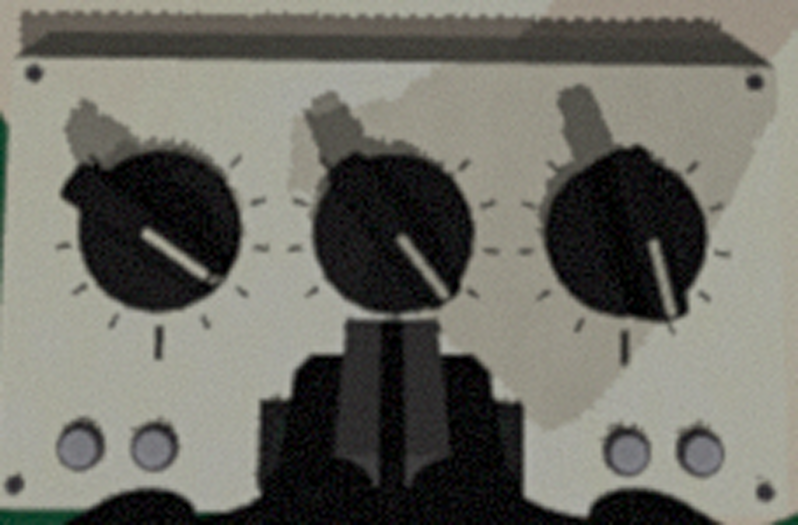

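p1 and p2 show the wide slot between the front sector (corner p2 (412,282)) and the left sector (p2 (262,314)). The gap's inner corners are at p2 (630,202) and (693,265). In b2 the middle dial sits at (393,233), with its pointer running from (402,236) to (448,298), left of the mark once the 180° view is allowed for. I'll fit both models now.

```bash
cat > fit.py <<'E'
from h import *
import pickle
V=pickle.load(open("V.pkl","rb"));s,t=PM("scene"),PM("top");w=lambda n:PW(V[n][0])
cv=lambda D,ox,oy,k:{n:np.array([ox+u/k,oy+v/k]) for n,(u,v) in D.items()}
obs=[(w("p1"),cv({"A+":(127,303),"A-":(30,372),"B-":(390,312),"B+":(462,356),"C-":(85,487),"O":(246,428),"g-":(293,160),"g+":(410,187),"b-":(181,173),"b+":(490,238),"e-":(150,127),"f-":(80,155),"f+":(560,258)},175,75,3),1),
(w("p2"),cv({"A+":(412,282),"A-":(262,314),"B-":(626,372),"B+":(633,416),"C-":(195,445),"O":(411,430),"g-":(630,202),"g+":(693,265),"b-":(535,178),"b+":(719,326),"e-":(540,122),"f-":(455,122),"f+":(765,318)},120,70,3),1),
(s,cv({"A+":(207,262),"B-":(100,162),"A-":(298,262),"C-":(393,162),"B+":(97,120)},254,108,4),.5),
(t,{k:np.array([132+(u-410)/3.5,125+v/3.5]) for k,(u,v) in {"A+":(683,145),"B-":(625,272),"A-":(648,72),"B+":(575,300)}.items()},.5)]
def pts(p):
    x,y,z,yaw,th,b,d,e,f=p;M=rz(th);N=rz(yaw);c=np.array([x,y,0])
    D={k:M@v+[x,y,z] for k,v in PL.items()};D["O"]=np.array([x,y,z])
    for sg,k in((1,"+"),(-1,"-")):
        for n,q in(("g",(-.14,sg*.022,.06)),("b",(-b,sg*d,.063)),("e",(-.14,sg*e,.06)),("f",(-f,sg*.095,.06))): D[n+k]=c+N@q
    return D
def res(p):
    D=pts(p);return np.concatenate([wt*(proj(P,D[k])[0]-uv) for P,o,wt in obs for k,uv in o.items()])
o=least_squares(res,[.604,.145,.083,.95,2.01,.12,.06,.06,.11],loss="soft_l1")
print("press",o.x.round(4),"yaw",np.degrees(o.x[3]).round(2),"plate",np.degrees(o.x[4]-o.x[3]).round(2))
i=0
for P,ob,wt in obs:
    print({k:np.round((proj(P,pts(o.x)[k])[0]-uv),1).tolist() for k,uv in ob.items()})
# box
sl=np.arctan2(65,140);a=.64
b2=cv({"s1":(34,73),"s2":(755,82),"s3":(14,486),"s4":(765,492),"R":(160,232),"M":(393,233),"L":(626,233)},145,148,3.5)
tp={k:np.array(v)*a for k,v in {"c1":(490,232),"c2":(658,288),"c3":(614,372),"c4":(459,318),"L":(504,294),"M":(551,313),"R":(600,329)}.items()}
sc={k:np.array(v)*a for k,v in {"L":(360,402),"M":(315,441),"R":(266,482)}.items()}
bo=[(w("b2"),b2,1),(t,tp,.5),(s,sc,.3)]
def bp(p):
    x,y,yaw,u,sa,sb,sy,dz=p;N=rz(yaw);c=np.array([x,y,dz])
    f=lambda u,v,h:c+N@np.array([-.07+u*np.cos(sl)-h*np.sin(sl),v,.045+u*np.sin(sl)+h*np.cos(sl)])
    D={k:f(u,v,.008) for k,v in(("L",.08),("M",0),("R",-.08))}
    D.update(s1=f(sa,-sy,0),s2=f(sa,sy,0),s3=f(sb,-sy,0),s4=f(sb,sy,0))
    for k,q in(("c1",(.07,.135,.11)),("c2",(.07,-.135,.11)),("c3",(-.07,-.135,.045)),("c4",(-.07,.135,.045))):D[k]=c+N@q
    return D,f
def rb(p):
    D,_=bp(p);return np.concatenate([wt*(proj(P,D[k])[0]-uv) for P,ob,wt in bo for k,uv in ob.items()])
ob2=least_squares(rb,[.535,-.31,-.34,.06,.01,.14,.125,0],loss="soft_l1")
if __name__=="__main__":
    print("box",ob2.x.round(4),"yaw",np.degrees(ob2.x[2]).round(2))
    for P,ob,wt in bo: print({k:np.round((proj(P,bp(ob2.x)[0][k])[0]-uv),1).tolist() for k,uv in ob.items()})
    _,f=bp(ob2.x);u=ob2.x[3];grip=f(u,0,.03);n=(f(0,0,1)-f(0,0,0));ex=f(1,0,0)-f(0,0,0);ey=f(0,1,0)-f(0,0,0)
    print("grip",grip.round(4),"n",n.round(3))
    # pointer
    C=np.linalg.inv(w("b2")[:,:3]);P=w("b2");O=-C@P[:,3]
    def hit(uv,h):
        d=C@np.array([145+uv[0]/3.5,148+uv[1]/3.5,1]);q=f(0,0,h);k=((q-O)@n)/(d@n);X=O+k*d-f(u,0,h);return X@ex,X@ey
    for nme,p0,p1 in(("R",(145,232),(215,280)),("M",(402,236),(448,298)),("L",(654,240),(672,318))):
        A,B=np.array(hit(p0,.038)),np.array(hit(p1,.038));d=B-A;print(nme,A.round(4),B.round(4),"cw",-np.degrees(np.arctan2(d[1],d[0])).round(1))
    pickle.dump(dict(press=o.x,grip=grip,n=n,ex=ex,ey=ey),open("fit.pkl","wb"))
E
python3 fit.py
```

```text
press [0.6024 0.146  0.0833 0.9468 2.0053 0.1258 0.0598 0.0738 0.1218] yaw 54.25 plate 60.65
{'A+': [-0.5, 0.6], 'A-': [1.4, -1.0], 'B-': [0.6, 0.9], 'B+': [-4.4, -0.1], 'C-': [-0.0, -0.1], 'O': [-0.0, -0.2], 'g-': [0.6, -0.2], 'g+': [0.2, -0.8], 'b-': [-0.3, -0.2], 'b+': [-0.7, -0.4], 'e-': [-0.3, 0.2], 'f-': [-0.3, -0.3], 'f+': [0.9, -1.1]}
{'A+': [-0.1, 0.2], 'A-': [-0.5, -0.2], 'B-': [-0.4, -1.1], 'B+': [0.5, 0.4], 'C-': [0.1, -0.2], 'O': [-0.5, 0.0], 'g-': [0.3, 0.8], 'g+': [1.4, -1.2], 'b-': [-0.2, -0.3], 'b+': [-0.1, -0.0], 'e-': [-0.3, 1.2], 'f-': [0.2, 0.1], 'f+': [-4.5, 13.6]}
{'A+': [-1.3, -1.9], 'B-': [-1.5, -1.6], 'A-': [-0.4, -1.4], 'C-': [-0.4, -0.5], 'B+': [-0.8, -2.3]}
{'A+': [-1.0, -0.8], 'B-': [-1.0, 1.1], 'A-': [-1.1, -1.3], 'B+': [-0.9, -0.2]}
box [ 0.5402 -0.3113 -0.3538  0.0661  0.0109  0.1531  0.128  -0.0026] yaw -20.27
{'s1': [-0.4, 0.2], 's2': [-0.3, -0.2], 's3': [0.0, -0.0], 's4': [-0.0, 0.0], 'R': [-0.3, -0.5], 'M': [0.0, -0.1], 'L': [0.1, 0.5]}
{'c1': [-0.6, -1.3], 'c2': [-1.2, -0.4], 'c3': [0.3, 0.8], 'c4': [-1.6, -0.1], 'L': [-0.8, 0.1], 'M': [-0.1, -1.3], 'R': [-0.4, -0.8]}
{'L': [0.8, -0.9], 'M': [1.4, -1.3], 'R': [2.5, -1.2]}
grip [ 0.519  -0.3034  0.0975] n [-0.395  0.146  0.907]
R [ 0.0016 -0.0781] [ 0.0164 -0.0558] cw -56.6
M [0.0021 0.0025] [0.0213 0.0171] cw -37.1
L [0.0026 0.0818] [0.0268 0.087 ] cw -12.2
```

The fit is sub-millimetre. Plate height comes out at 83.3 mm as stated, and the wide slot is 60.65° counter-clockwise of the gap. The middle dial reads -37°. I'll insert the closed fingers into the wide slot, spread them against both walls and sweep.

Run:
```python
from h import *
import pickle
F_=pickle.load(open("fit.pkl","rb"));x,y,z,yaw,th=F_["press"][:5];c=[x,y];L=35
phi0=yaw+np.pi;phiA=th+np.pi
def pose(phi,back=0,r=.091,zz=.085): 
    l=np.radians(L);return radial(c,phi,r+back*np.sin(l),zz+back*np.cos(l),L)
def st(m):
    s=robot.sense();print(m,round(s["time_s"],2),s["tool_pos"].round(4),s["contact_force"].round(1),round(s["finger_gap"],3),round(float(s["gripper_force"]),1),s["joint_positions"].round())
robot.move_to(*pose(phiA,.11));st("above")
h=robot.line_to(*pose(phiA),velocity=.08,f_stop=12);st(f"in hit={h}")
if not h:
    robot.gripper_to(.42,20);st("open")
    n=12
    for k in range(1,n+1):
        robot.line_to(*pose(phiA+(phi0-phiA)*k/n),velocity=.08)
        if k%4==0: st(k)
```

```text
above 11.07 [0.667  0.008  0.1743] [-0.3 -0.5 -0.9] 0.002 0.0 [  -6.   56.   45.   54.  -57.  110. -128.]
in hit=False 12.59 [0.6411 0.0628 0.0855] [ 0.8 -0.3 -0.8] 0.0 0.0 [ -14.   56.   44.   68.  -58.   99. -123.]
open 12.98 [0.6414 0.0635 0.0852] [ 2.  -0.4  0.2] 0.391 19.8 [ -14.   56.   44.   68.  -58.   99. -123.]
4 13.98 [0.6103 0.0553 0.0851] [ 1.5  0.  -1.7] 0.392 21.3 [ -18.   49.   48.   87.  -63.   88. -129.]
8 14.98 [0.5782 0.0585 0.0851] [ 1.7  2.4 -1.8] 0.39 21.0 [ -25.   41.   53.  105.  -70.   77. -136.]
12 15.98 [0.5496 0.0718 0.085 ] [ 3.6  0.2 -4.7] 0.396 21.3 [ -35.   33.   58.  120.  -78.   62. -146.]
```

The spread fingers locked in the slot (opening 0.39, about 33 mm) and the plate followed. Next I release, back out and check.

Run:
```python
from h import *
import pickle
F_=pickle.load(open("fit.pkl","rb"));x,y,z,yaw,th=F_["press"][:5];c=[x,y];l=np.radians(35)
pose=lambda phi,b:radial(c,phi,.091+b*np.sin(l),.085+b*np.cos(l),35)
phi0=yaw+np.pi
robot.gripper_to(0,20)
robot.line_to(*pose(phi0,.16),velocity=.2);robot.pause(.2)
s=robot.sense();im=robot.grab_frame("wrist");print(s["time_s"],s["tool_pos"])
pickle.dump((s,im),open("V2.pkl","wb"))
P=PW(s);M=rz(yaw)
D={k:proj(P,M@PL[k]+[x,y,z])[0] for k in PL};D["g+"]=proj(P,[x,y,0]+M@[-.14,.022,.06])[0];D["g-"]=proj(P,[x,y,0]+M@[-.14,-.022,.06])[0]
u0,v0=np.min(list(D.values()),0).astype(int)-20;u1,v1=np.max(list(D.values()),0).astype(int)+20
u0,v0=max(u0,0),max(v0,0);u1,v1=min(u1,512),min(v1,384);k=min(800/(u1-u0),600/(v1-v0));k=np.floor(k*10)/10
cr=cv2.convertScaleAbs(crop(im,u0,u1,v0,v1,k),alpha=1.6)
for n,q in D.items():
    q=((q-[u0,v0])*k);print(n,q.round());cv2.circle(cr,tuple(int(a) for a in q),3,(0,0,255),1)
cv2.imwrite("pics/after1.png",cr);print(u0,v0,k)
```

```text
17.5667 [ 0.49520969 -0.00158242  0.21491528]
A+ [520. 278.]
B- [723. 437.]
A- [282. 278.]
C- [ 79. 441.]
B+ [698. 497.]
g+ [495.  79.]
g- [307.  79.]
150 103 3.8
```

View pics/after1.png

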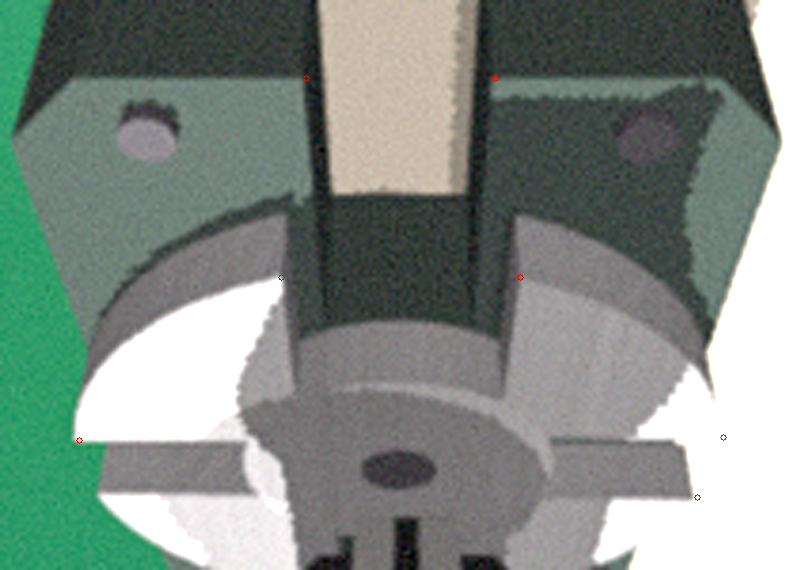

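The red predictions for plate angle 0 fall on the real slot corners at (282,278) and (520,278). The slot centre matches the gap centre at column 401, so the plate is done. Now the dial.

```bash
cat > dial.py <<'E'
from h import *
import pickle
F_=pickle.load(open("fit.pkl","rb"));n,ex,ey,g=[F_[k] for k in("n","ex","ey","grip")]
def dp(cw,h,flip):
    a=np.radians(cw);bar=np.cos(a)*ex-np.sin(a)*ey
    return g+n*(h-.03),toolR(-n,flip*bar)
def st(m):
    s=robot.sense();print(m,round(s["time_s"],2),s["tool_pos"].round(4),s["contact_force"].round(1),round(s["finger_gap"],3),round(float(s["gripper_force"]),1),s["joint_positions"].round())
E
python3 - <<'E'
from dial import *
robot.move_to([.42,-.10,.33],toolR([0,0,-1],[-1,0,0]));st("up")
for fl in(1,-1):
    for cw in(-37,0,2):
        for h in(.034,.13):
            q=robot.inverse_kinematics(*dp(cw,h,fl));print(fl,cw,h,None if q is None else np.round(q))
E
```

```text
up 21.32 [ 0.4199 -0.1     0.3299] [-0.6 -0.3 -0.3] 0.001 0.0 [ 69.   7. -63.  93.   6.  84.  95.]
1 -37 0.034 [ 46.  20. -18. 114.   4.  23. -46.]
1 -37 0.13 [ 64.  10. -35. 113.   2.  35. -44.]
1 0 0.034 [-18.  31.  65. 116. -62.  40. -26.]
1 0 0.13 [-24.  12.  66. 116. -31.  39. -51.]
1 2 0.034 [-18.  31.  65. 116. -62.  40. -28.]
1 2 0.13 [-24.  12.  66. 116. -31.  39. -53.]
-1 -37 0.034 [ 71.  26. -49. 113.  36.  28. 106.]
-1 -37 0.13 [ 85.  15. -61. 112.  17.  36. 123.]
-1 0 0.034 [ 68.  25. -46. 113.  33.  27.  72.]
-1 0 0.13 [ 84.  15. -59. 112.  16.  36.  87.]
-1 2 0.034 [ 68.  25. -46. 113.  33.  27.  70.]
-1 2 0.13 [ 84.  15. -59. 112.  16.  36.  85.]
```

Run:
```python
from dial import *
fl=-1;c0=-37.1
robot.gripper_to(.5,30)
robot.move_to(*dp(c0,.13,fl));st("above")
hit=robot.line_to(*dp(c0,.034,fl),velocity=.08,f_stop=10);st(f"down {hit}")
if not hit:
    robot.gripper_to(0,30);st("grip")
    for cw in np.linspace(c0,0,7)[1:]:
        robot.move_to(*dp(cw,.034,fl))
    robot.pause(.2);st("turned")
    robot.gripper_to(.5)
    robot.line_to(*dp(0,.14,fl),velocity=.15);st("out")
    robot.gripper_to(0)
    robot.move_to([.47,-.29,.29],toolR([0,0,-1],[-.94,.337,0]));robot.pause(.2)
    s=robot.sense();im=robot.grab_frame("wrist");st("view");pickle.dump((s,im),open("V3.pkl","wb"))
    cv2.imwrite("pics/dial_after.png",crop(im,145,373,148,298,3.5))
```

```text
above 22.76 [ 0.4804 -0.2883  0.1891] [ 0.5  0.2 -0.2] 0.501 0.0 [ 85.  15. -61. 112.  17.  36. 123.]
down False 24.11 [ 0.5176 -0.303   0.1016] [-0.4 -0.  -0.2] 0.499 0.0 [ 68.  25. -46. 113.  33.  27. 109.]
grip 24.47 [ 0.5175 -0.3036  0.1018] [-2.1 -1.1  4.1] 0.159 32.8 [ 68.  25. -46. 113.  33.  27. 109.]
turned 26.17 [ 0.5175 -0.3042  0.1019] [-3.8 -1.6  6.4] 0.156 33.2 [ 62.  23. -37. 113.  23.  25.  81.]
out 27.42 [ 0.4751 -0.2873  0.1967] [-0.5 -0.1  0.4] 0.501 0.0 [ 77.  11. -49. 112.   7.  36.  95.]
view 28.96 [ 0.4691 -0.2899  0.2894] [ 0.2  0.2 -0.8] -0.001 0.0 [ 63.  23. -47.  81.  17.  83.  87.]
```

View pics/dial_after.png

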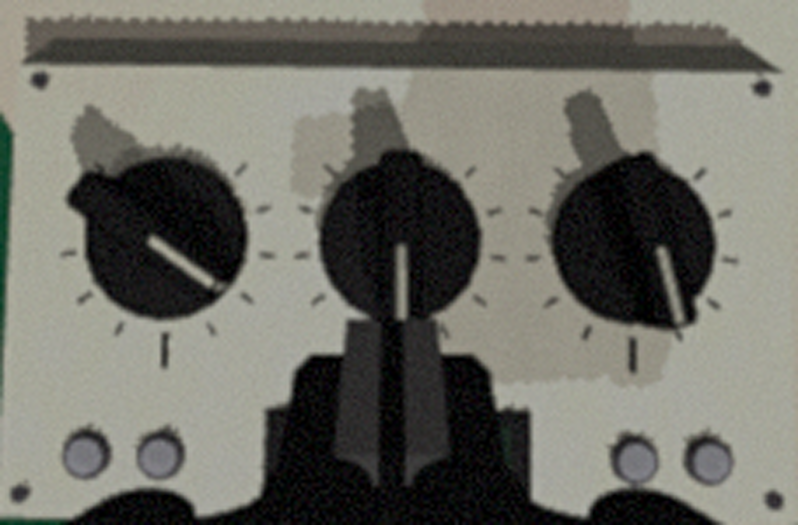

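The middle pointer runs vertically from (402,245) to (402,318), parallel to the long marks, and the neighbouring dials are unchanged. One quick numeric check, then I hand in.

Run:
```python
from dial import *
s,im=pickle.load(open("V3.pkl","rb"));P=PW(s);C=np.linalg.inv(P[:,:3]);O=-C@P[:,3]
def hit(u,v):
    d=C@np.array([145+u/3.5,148+v/3.5,1]);q=g+n*.008;X=O+((q-O)@n)/(d@n)*d-q;return np.array([X@ex,X@ey])
roi=im[216:240,248:272].astype(float).sum(2);roi-=np.median(roi)
yy,xx=np.nonzero(roi>roi.max()*.45);yy+=216;xx+=248;k=(xx-145+.5)*3.5,(yy-148+.5)*3.5
vx,vy,x0,y0=cv2.fitLine(np.c_[k].astype(np.float32).reshape(2,-1).T if 0 else np.stack(k,1).astype(np.float32),cv2.DIST_L2,0,.01,.01).ravel()
if vy<0:vx,vy=-vx,-vy
print(len(xx),(vx,vy,x0,y0))
for a,b in(((402,245),(402,318)),((x0-30*vx,y0-30*vy),(x0+30*vx,y0+30*vy))):
    A,B=hit(*a),hit(*b);d=B-A;print(A.round(4),B.round(4),-np.degrees(np.arctan2(d[1],d[0])).round(1))
```

```text
78 (np.float32(0.2207028), np.float32(0.9753411), np.float32(403.30768), np.float32(289.46796))
[ 0.0028 -0.0021] [ 0.0254 -0.0019] -0.5
[ 0.0076 -0.0037] [0.0256 0.0006] -13.3
```

The hand-read pointer is 0.5° from the mark. The automatic line fit's -13.3° doesn't match the picture, where the line is plainly vertical; its window probably took in bright face pixels beside the dial. Handing in.

Run:
```python
from station import robot
print(robot.close_job())
```

```text
the job is handed in; nothing more can be done
None
```

The job is handed in after about 29 s of robot time: the widest slot stands square over the front gap, the middle dial's pointer reads about 0.5° from the long mark, the side dials look unchanged, and the arm was never brought down near the spanner or bearing (not re-imaged at the end).

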